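# Lock off the air and hold the test-cage gate ajar

### The job

Make the air test cage safe and crack it open: turn the pressure knob on the regulator until its bar points at the long mark, then slide the fork-shaped lock fully home over the knob. Then take the sagging barrel bolt on the cage gate by its upright knob, lift it over the bent-up lip of the keeper while drawing it right back (do not force it against the keeper), and with the same grip pull the self-closing gate ajar to about 20 degrees and hold it there: the program finishes while still gripping the bolt's knob and holding the gate, nothing is let go. Leave the two small bottles standing where they are.

Things in the scene. Friction and masses are not known exactly. Their poses are not given: they have to be found in the camera images.
- regulator: grey regulator block fixed to the bench, 90 x 190 x 40 mm (own x, y, z), right of the vice. Origin on the bench, own y runs along its length (to the robot's left at yaw 0); the block reaches from y -105 to +85 mm. The knob's axis is at own (0, -55 mm); the lock's track runs along own y at x = 0. The long mark is a dark raised ridge at own (0, -88 mm), on the side of the knob away from the lock
- pressure_knob (a joint): angle of the pressure knob (rad), counter-clockwise from above positive, range -0.4 to 1.6. 0 = bar along the regulator's own y, its line pointing at the long mark; starts between 0.5 and 1.35 and stays where it is left (friction 0.04 Nm)
- pressure_knob_grip (a point): point on the knob's axis, 86 mm above the bench, where to pinch its black upright bar: 10 mm thick, 44 mm long, top 12 mm above this point, foot 42 mm below. The point turns with the knob: its own y is the bar's long direction (the line points to own -y), own x is the direction in which to pinch. Fingertips should stay 62 mm or more above the bench, clear of the lock's prongs (their tops are at 57 mm)
- lock (a joint): travel of the lock (m), 0 = drawn back, 0.055 = fully home, its two prongs either side of the knob's bar; friction 1.5 N. It moves to the regulator's own -y. The slot between the prongs is 17 mm wide and 9 mm high, so it passes the bar only when the bar lies along it (within about 0.13 rad). Starts between 0 and 0.008
- lock_grip (a point): centre of the graspable part of the lock's upright round steel stem, 88 mm above the bench; stem 14 mm in diameter, its top 12 mm above this point, lock plate top 31 mm below it. Moves with the lock; its axes are the regulator's
- cage: fixed test cage of dark steel posts with clear panels, 150 x 215 x 116 mm (own x, y, z), origin on the bench under its centre; own -x is its front with the gate. The gate's upright hinge axis is at own (-79, +95.5 mm); the gate is 176 mm wide and runs from there to own -y, 12 mm thick, from 10 to 116 mm above the bench
- gate (a joint): opening angle of the gate (rad), 0 = closed, positive = its free (own -y) stile swings out to the cage's -x, clockwise from above, range 0 to 1.3. A spring shuts it: 0.15 Nm when closed, plus 0.25 Nm per rad
- bolt (a joint): how far the bolt is drawn back along the gate towards the hinge (m), 0 = shot into the keeper, 0.035 = stop. Drawn 0.025 or more it is clear of the keeper and the gate is free; friction 1.2 N, it stays where it is left
- bolt_lift (a joint): how far the sagging bolt is tipped up (rad) about a cross pin inside its barrel, 0 = sagging (where its own weight, about 1.5 N at the knob, brings it back), 0.15 = stop. At 0 the 28 mm collar on the bolt's end hangs behind the keeper's lip and pulling only jams it; tipped to 0.07 or more (bolt knob raised 6 mm or more; the stop is at about 13 mm) the collar passes over the lip
- bolt_knob: the bolt's upright round steel knob, 14 mm in diameter, fixed to the bolt rod on top of the gate. Origin at the cross pin of the bolt's barrel (50 mm from the gate's hinge axis, 150 mm above the bench), not at the knob; use point bolt_knob_mid for the place to grip
- bolt_knob_mid (a point): middle of the graspable part of the bolt's knob, about 174 mm above the bench at the start, 138 mm from the gate's hinge axis along the gate (103 mm when drawn back); the knob's top is 14 mm above this point, the bolt rod's top 27 mm below it. The point turns with the gate: own y is along the bolt, towards the hinge. Pinch from above, fingers on the front and back sides (across the bolt)
- keeper: steel loop fixed on top of the cage's latch post, 44 mm wide, 14 mm long along the bolt, its bridge top 179 mm above the bench, with a bent-up lip at the gate side; 38 mm from the knob's surface along the bolt; origin at the foot of the gate's hinge axis
- oil_bottle_mid (a point): middle (42 mm up) of a loose small white bottle with a dark pointed cap, 36 mm in diameter, 84 mm tall, standing in front of the cage; leave alone
- thread_lock_mid (a point): middle (34 mm up) of a loose small red bottle, 23 mm in diameter, 69 mm tall, standing between vice and regulator; leave alone

How it is judged (in metres and radians):
On the way, in this order (a step that is already met when the one before it is completed fails the run):
1. the pressure knob's bar points at the long mark (within 7 degrees) with the lock still back (value of joint pressure_knob between -0.12 and 0.12 rad and value of joint lock below 0.03 m), for 0.2 s.
2. the lock is slid home over the knob (value of joint lock above 0.049 m and value of joint pressure_knob between -0.15 and 0.15 rad), for 0.2 s.
3. the bolt is drawn back clear of the keeper, held by its knob (value of joint bolt above 0.025 m and contact force between the fingers and bolt_knob above 1 N), for 0.1 s.
At the end, for the whole second after the job is handed in: the fingers still press the bolt's knob (more than 1 N) and hold the gate still, open between 0.22 and 0.48 rad (13 to 27 degrees), the bolt drawn back by more than 22 mm; the lock is home (47 mm or more) over the knob, which points at its mark within 0.15 rad (value of joint gate between 0.22 and 0.48 rad and velocity of joint gate between -0.1 and 0.1 rad/s and contact force between the fingers and bolt_knob above 1 N and value of joint bolt above 0.022 m and value of joint lock above 0.047 m and value of joint pressure_knob between -0.15 and 0.15 rad); the arm keeps its last pose, push and grip.
It fails at once if the gate is opened before the lock is home (value of joint gate above 0.1 rad and value of joint lock below 0.045 m).
It fails at once if the bolt is forced against the keeper (more than 40 N) (contact force between bolt_lift and keeper above 40 N).
It fails at once if a small bottle is moved by more than 30 mm or knocked over (distance of any of oil_bottle_mid, thread_lock_mid from where it was at the start of the episode above 0.03 m or angle between any of oil_bottle_mid, thread_lock_mid's own z axis and vertical above 0.5 rad).
It also fails if it takes over 51 s, if anything falls off the work surface, if the arm or the gripper's body presses on something with over 40 N, if the wrist force passes 120 N, or if a joint passes its speed limit or range.

### The arm

A 6-joint arm with a two-finger parallel gripper is mounted at the origin on a cart in front of the work surface, level with it; the furniture and walls round the work are solid. World frame = base frame: x ahead of the robot, y to its left, z up, the work surface at z = 0. Lengths are in m, angles in degrees, forces in N, time in s.
With the tool pointing down it reaches from about 0.35 to 0.975 m from the base axis. Payload 17.4 kg.
Tool frame: the origin (TCP) lies at the very end of the fingers, on their centre line; the grasp point (between the pads) lies 19 mm behind it; z points along the fingers, y is the line along which they close (so a half turn about z gives the same grasp; the last joint's range is limited). The gripper opens to 85 mm and grips with 20 to 120 N. Pads are 22 mm wide; open, the fingers measure 114 mm over their backs; the gripper's body (76 mm by 85 mm) begins 54 mm behind the grasp point. The pads swing forward as they close: fully open they stand 13 mm farther back than shut.
Start: joints at [61.604, 6.646, 82.598, -0, 90.757, -2.166], TCP at [0.298, 0.605, 0.201] pointing down, gripper open.
Joint ranges: [-162.19, 162.19], [-47.58, 125.68], [4.15, 143.07], [-65.23, 245.23], [0.69, 171.88], [-170.13, 170.13]. Speed limits (degrees/s): [108.29, 108.29, 127.2, 180, 180, 180].

### API

Orientations are given as [roll, pitch, yaw] about the fixed x, y, z axes, in that order (R = Rz(yaw) Ry(pitch) Rx(roll)).
In Python, from plant import ctrl, cams gives the robot as it stands.
- The arm moves only by the tool send_rows, never from a script. Its argument "commands" is a list that holds one entry, the list of rows, each a list of 7 numbers: the turn, a rotation vector about the tool's x, y, z as a fraction of full scale, then the shift along the tool's x, y, z as a fraction of full scale, then the closure, from 0 (fully open) to 1 (shut). A call has exactly 5 rows; each row shifts and turns the commanded pose from where the row before left it, along the tool's axes as they then stand; what a row does not reach is not made up. Full scale, the value 1, is 0.02 m for a shift and 5 degrees for a turn. A row lasts 1/12 s, in which the tool goes at most 41.7 mm and 7.16 degrees, less where a joint would pass 70% of its speed; a pose out of reach is approached as far as the arm can. A call with a number of a shift or a turn outside -1 to 1 is refused whole. A call with a gripper value outside its range is refused whole. The fingers move at their own pace and stop on an object; "newtons" is the grip in N (left out, the last holds). Time passes only in rows, so rows that do not move let the fingers close, or fill a call up. It gives the time, the measured TCP pose, the force, the opening and the grip force at its end, in the units of the state.
- ctrl.observe(): the state, without advancing time (a new reading comes with each control period).
- cams.read_camera(name): name is "side" or "top" or "wrist"; returns a dict with "image" (480x640x3 uint8, blue, green, red), "depth" (480x640 float32, m along the optical axis (not along the pixel's ray), 0 where there is no reading), "fovy" (degrees; the focal length in pixels is half the picture's height over the tangent of half this angle, whatever the lens; pixels are square), "cx", "cy" (the principal point, pixels), "eye" and "rotation" of the camera in the world. Camera axes: x right, y down, z forward; pixel columns grow to the right and rows downward; lengths in m; the calibration is good to about 2 mm. The wrist camera is an equidistant fisheye: a pixel r from the principal point sees the ray r / f radians off the axis. A picture is of the moment at which its call begins.
- ctrl.close_job(): hands the job in; it is judged then, once.
The state is a dict: "time_s": time; "q": joint angles; "joint_velocities": joint speeds; "effort": joint torques, N m; "position": TCP position; "eef_rot": TCP orientation; "ft_force": force on the tool from outside, world axes, zero at the start; "ft_torque": the same for the moment, N m; "width": finger opening in m; "grasp_force": force on a finger pad.
Only numpy, scipy, OpenCV 4.12 (cv2) and the standard library are available. Lean on these libraries where they do the work, as an engineer would, in place of code of your own. Each camera call takes 0.05 s, during which the arm holds its last target. There are 200 camera calls.

## Working session

There is one attempt and no reset: what is moved stays moved. The work goes in short steps, Python scripts to look and compute and a tool call to move; the robot and the scene stay as the last step left them, time stands still between calls to the robot, and variables do not carry over. Pictures are saved under pics/ and viewed, at most 10 in all, crops included, and the job is handed in when it is done.

Besides the shell and the picture viewer there is one more tool, called after "Call:" as name([rows], argument=value, ...), one row to a line, values as JSON. send_rows: Moves the arm, as the interface text tells. Its arguments: {"type":"object","properties":{"commands":{"type":"array","items":{"type":"array","items":{"type":"array","items":{"type":"number","minimum":-1,"maximum":1}}}},"newtons":{"type":"number"}},"required":["commands"]}

```bash
ls; mkdir -p pics
cat > h.py <<'E'
import numpy as np, cv2
from plant import ctrl, cams
def ray(c,u,v):
    f=240/np.tan(np.radians(c["fovy"])/2)
    d=np.array([(u-c["cx"])/f,(v-c["cy"])/f,1.]); return np.array(c["rotation"])@d
def plane(c,u,v,z):
    d=ray(c,u,v); e=np.array(c["eye"]); return e+d*(z-e[2])/d[2]
def cloud(c):
    f=240/np.tan(np.radians(c["fovy"])/2)
    v,u=np.mgrid[:480,:640]; D=c["depth"]
    P=np.stack([(u-c["cx"])/f*D,(v-c["cy"])/f*D,D],-1)@np.array(c["rotation"]).T+np.array(c["eye"])
    P[D==0]=np.nan; return P
E
python3 - <<'E'
from h import *
s=ctrl.observe(); print(s)
for n in("top","side"):
    c=cams.read_camera(n); cv2.imwrite(f"pics/{n}0.png",c["image"]); print(n,c["fovy"],c["cx"],c["cy"],c["eye"],c["rotation"])
    np.savez(f"{n}0.npz",**c)
E
```

```text
pics
{'time_s': 0.0, 'q': array([ 6.16042868e+01,  6.67567814e+00,  8.26364573e+01,  1.58184351e-03,
        9.07552602e+01, -2.16651209e+00]), 'joint_velocities': array([ 0.00641406, -0.01312601,  0.09985087, -0.01543785,  0.04765415,
       -0.02444719]), 'effort': array([ 8.21497779e-04, -7.31979918e+01, -6.32480764e+01,  3.41007922e-05,
        6.26067136e-03,  4.51696963e-06]), 'position': array([0.29822727, 0.6052982 , 0.2001362 ]), 'eef_rot': array([-1.79932712e+02, -4.12840561e-03,  1.53770816e+02]), 'ft_force': array([-0.13930034, -0.07255362, -0.26845164]), 'ft_torque': array([-0.0026275 ,  0.01251503, -0.02686301]), 'grasp_force': 0.0, 'width': 0.08580521774858706}
top 57.85243229960119 323.44721055940005 234.19553431558396 [0.43919085 0.07614406 1.04080795] [-173.37008102    0.98290647  -89.65436703]
side 50.56334304534028 314.12977040283283 227.92916162175464 [ 0.2656454  -0.78103879  0.64742837] [-119.53250162   -1.20698405  -18.25109208]
```

Add to h.py:
```python
from scipy.spatial.transform import Rotation as Ro
_read=cams.read_camera
def cam(n,save=None):
    c=dict(_read(n)); c["rotation"]=Ro.from_euler("xyz",c["rotation"],degrees=True).as_matrix()
    if save: cv2.imwrite("pics/"+save,c["image"])
    return c
def load(n):
    c=dict(np.load(n)); c["rotation"]=Ro.from_euler("xyz",c["rotation"],degrees=True).as_matrix(); return c
```

```text
(no output)
```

View pics/top0.png

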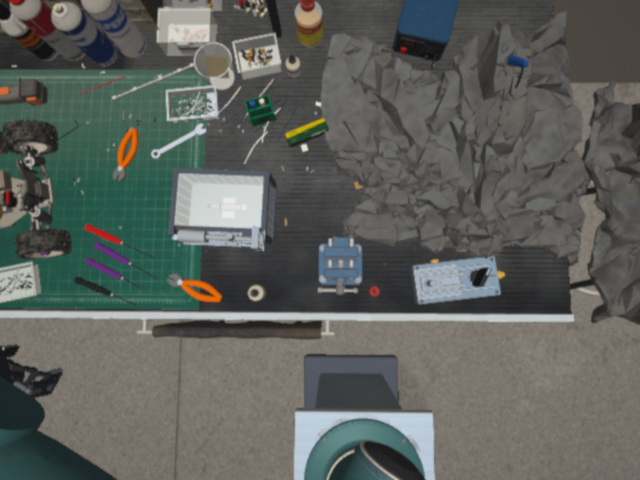

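View pics/side0.png

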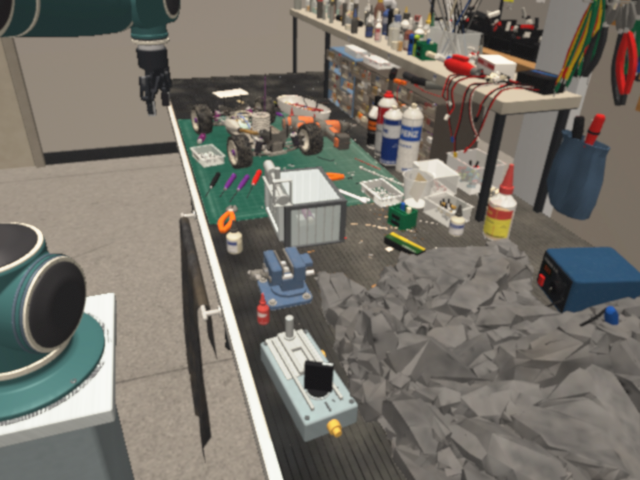

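Top view: regulator about (457,280), with the lock stem at (430,283) and the black bar at (481,276). The cage is at (222,208) with its gate along row ~240. The bottles are at (256,293) and (375,291). Next I'll measure the outlines.

```bash
python3 - <<'E'
from h import *
c=load("top0.npz"); P=cloud(c); s=load("side0.npz"); Q=cloud(s)
Z=P[...,2]
# regulator face: z ~0.04
u,v=np.meshgrid(range(640),range(480))
m=(abs(Z-0.04)<.008)&(u>400)&(u<510)&(v>245)&(v<310)
print("reg px",m.sum(),"z",np.median(Z[m]))
hsv=cv2.cvtColor(c["image"],cv2.COLOR_BGR2HSV)
b=((c["image"].max(-1)>120)&(u>400)&(u<510)&(v>245)&(v<310)).astype(np.uint8)
for nm,mk in(("depth",m.astype(np.uint8)),("bright",b)):
    cn=max(cv2.findContours(cv2.morphologyEx(mk,5-2,np.ones((9,9))),0,1)[0],key=cv2.contourArea)
    bx=cv2.boxPoints(cv2.minAreaRect(cn)); w=np.array([plane(c,x,y,.04)[:2] for x,y in bx]); print(nm,w.round(4).tolist(),np.linalg.norm(np.diff(w,axis=0),axis=1).round(3),w.mean(0))
for nm,PP in(("top",P),("side",Q)):
    X=PP[...,0];Y=PP[...,1];zz=PP[...,2]
    k=(X>.3)&(X<.6)&(Y>-.45)&(Y<-.1)&(zz>.075)&(zz<.11)
    pts=PP[k]; print(nm,len(pts))
    for lo,hi in((-.45,-.23),(-.23,-.1)):
        p=pts[(pts[:,1]>lo)&(pts[:,1]<hi)]
        if len(p): print(len(p),p.mean(0).round(4),p.min(0).round(4),p.max(0).round(4))
    k=(X>.3)&(X<.7)&(Y>.1)&(Y<.45)&(zz>.135)&(zz<.2)
    p=PP[k]; print(nm,"bolt",len(p)); 
    for lo in np.arange(.12,.2,.0): pass
    h,_=np.histogram(p[:,1],np.arange(.1,.46,.02)); print(h)
    if nm=="top": print("hist bolt z>.165",p[p[:,2]>.165].mean(0) if (p[:,2]>.165).any() else None)
    k=(X>.3)&(X<.7)&(Y>.1)&(Y<.45)&(abs(zz-.116)<.008)
    print("rim",k.sum())
    if k.sum()>50:
        r=cv2.minAreaRect(PP[k][:,:2].astype(np.float32)*1000); print(r,cv2.boxPoints(r).round(0).tolist())
E
python3 - <<'E'
import cv2
a=cv2.imread('pics/top0.png');b=cv2.imread('pics/side0.png')
f=lambda i:cv2.resize(i,(400,300),interpolation=cv2.INTER_CUBIC)
import numpy as np
cv2.imwrite('pics/crop0.png',np.vstack([np.hstack([f(a[165:258,160:284]),f(a[245:320,405:505])]),np.hstack([f(b[155:251,240:368]),f(b[300:450,240:440])])]))
E
```

```text
reg px 2404 z 0.04143535597513376
depth [[0.5241, -0.1048], [0.5485, -0.3031], [0.4196, -0.3129], [0.3956, -0.1177]] [0.2   0.129 0.197] [ 0.47193326 -0.20962308]
bright [[0.4932, -0.1094], [0.5184, -0.3145], [0.4218, -0.3218], [0.3968, -0.119]] [0.207 0.097 0.204] [ 0.45752325 -0.2161717 ]
top 1103
389 [ 0.5026 -0.2552  0.091 ] [ 0.4382 -0.3364  0.075 ] [ 0.5997 -0.2301  0.1097]
714 [ 0.5519 -0.1659  0.0881] [ 0.4376 -0.23    0.075 ] [ 0.5999 -0.1196  0.11  ]
top bolt 826Traceback (most recent call last):
  File "<stdin>", line 22, in <module>
ZeroDivisionError: float division by zero
```

View pics/crop0.png

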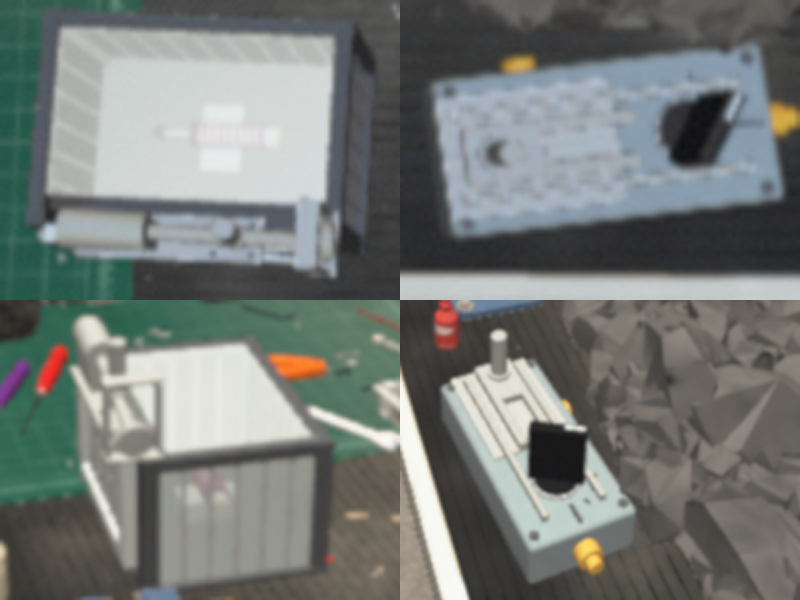

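Crops: the regulator is turned slightly counter-clockwise, and the bar's white line points to its upper right at crop (735,105). The bolt knob is at crop (228,232), with the keeper at (305,235).

Run:
```python
from h import *
c=load("top0.npz"); s=load("side0.npz")
T=lambda x,y,z:plane(c,x,y,z).round(4)
S=lambda x,y,z:plane(s,x,y,z).round(4)
print("bar top",T(481.7+1,275,.098), "side ends",S(305,361.5,.098),S(333,365,.098))
print("stem top",T(428,282.5,.1),"side",S(289,317,.1))
y0=7.0;R=np.array([[np.cos(np.radians(y0)),-np.sin(np.radians(y0))],[np.sin(np.radians(y0)),np.cos(np.radians(y0))]])
w=np.array([[0.4932,-0.1094],[0.5184,-0.3145],[0.4218,-0.3218],[0.3968,-0.119]]).mean(0)
print("reg centre",w,"axis pred",w+R@[0,.01]+R@[0,-.055],"stem")
k=124/400
cr=lambda x,y:(160+x*k,165+y*k)
print("cage top corners",[T(*cr(*p),.116) for p in((48,12),(350,20),(362,245),(35,222))])
print("bolt knob",T(*cr(228,228),.188),"keeper",T(*cr(305,235),.179))
q=lambda x,y:(240+x*.32,155+(y-300)*.32)
print("side knob top",S(*q(117,341),.188))
s0=ctrl.observe()
```

```text
bar top [ 0.4618 -0.2498  0.098 ] side ends [ 0.4402 -0.2451  0.098 ] [ 0.4779 -0.2642  0.098 ]
stem top [ 0.4451 -0.1319  0.1   ] side [ 0.4447 -0.1412  0.1   ]
reg centre [ 0.45755  -0.216175] axis pred [ 0.46303412 -0.26083958] stem
cage top corners [array([0.69  , 0.4198, 0.116 ]), array([0.6847, 0.2136, 0.116 ]), array([0.5316, 0.2024, 0.116 ]), array([0.5461, 0.4219, 0.116 ])]
bolt knob [0.5345 0.2754 0.188 ] keeper [0.5314 0.2294 0.179 ]
side knob top [0.5352 0.2756 0.188 ]
```

Call:
send_rows([
  [[0,0,0,-0.75,-1,0,0],[0,0,0,-0.75,-1,0,0],[0,0,0,-0.75,-1,0,0],[0,0,0,-0.75,-1,0,0],[0,0,0,-0.75,-1,0,0]],
])

```text
time_s: 0.52
position: [0.3214, 0.4814, 0.2004]
eef_rot: [-180.0, -0.0, 153.8]
ft_force: [0.1, 0.2, 0.8]
width: 0.0857
grasp_force: 0.0
```

Call:
send_rows([
  [[0,0,0,-0.75,-1,0,0],[0,0,0,-0.75,-1,0,0],[0,0,0,-0.75,-1,0,0],[0,0,0,-0.75,-1,0,0],[0,0,0,-0.75,-1,0,0]],
])

```text
time_s: 0.93
position: [0.3444, 0.3585, 0.2006]
eef_rot: [-180.0, -0.0, 153.8]
ft_force: [0.7, -0.8, 0.1]
width: 0.0853
grasp_force: 0.0
```

Call:
send_rows([
  [[0,0,0,-0.75,-1,0,0],[0,0,0,-0.75,-1,0,0],[0,0,0,-0.75,-1,0,0],[0,0,0,-0.75,-1,0,0],[0,0,0,-0.75,-1,0,0]],
])

```text
time_s: 1.35
position: [0.3675, 0.2357, 0.2007]
eef_rot: [-180.0, -0.0, 153.8]
ft_force: [-0.3, -0.4, -0.5]
width: 0.0855
grasp_force: 0.0
```

Call:
send_rows([
  [[0,0,0,-0.75,-1,0,0],[0,0,0,-0.75,-1,0,0],[0,0,0,-0.75,-1,0,0],[0,0,0,-0.75,-1,0,0],[0,0,0,-0.75,-1,0,0]],
])

```text
time_s: 1.77
position: [0.3905, 0.1129, 0.2008]
eef_rot: [-180.0, -0.0, 153.8]
ft_force: [0.5, -0.9, 0.3]
width: 0.0854
grasp_force: 0.0
```

Call:
send_rows([
  [[0,0,0,-0.75,-1,0,0],[0,0,0,-0.75,-1,0,0],[0,0,0,-0.75,-1,0,0],[0,0,0,-0.75,-1,0,0],[0,0,0,-0.75,-1,0,0]],
])

```text
time_s: 2.18
position: [0.4136, -0.01, 0.2008]
eef_rot: [180.0, -0.0, 153.8]
ft_force: [0.6, 1.3, 0.1]
width: 0.0853
grasp_force: 0.0
```

Call:
send_rows([
  [[0,0,0,-0.75,-1,0,0],[0,0,0,-0.75,-1,0,0],[0,0,0,-0.75,-1,0,0],[0,0,0,-0.5,-0.7,0,0],[0,0,0,-0.2,-0.3,0,0]],
])

```text
time_s: 2.6
position: [0.4312, -0.1084, 0.2005]
eef_rot: [-180.0, -0.0, 153.7]
ft_force: [0.2, -0.5, 0.0]
width: 0.0853
grasp_force: 0.0
```

Run:
```python
from h import *
o=ctrl.observe(); print(o["time_s"],o["position"],o["eef_rot"],o["q"])
c=_read("wrist"); np.savez("wrist1.npz",**c); cv2.imwrite("pics/w1.png",c["image"]); print(c["fovy"],c["cx"],c["cy"],c["eye"],c["rotation"])
```

```text
2.6 [ 0.43124977 -0.10844468  0.2004794 ] [-1.79975057e+02 -3.61649658e-02  1.53666299e+02] [-1.73890010e+01 -2.30746590e+01  1.09259152e+02 -1.90599261e-02
  9.38551102e+01 -8.10565830e+01]Traceback (most recent call last):
  File "<stdin>", line 3, in <module>
NameError: name '_read' is not defined
```

```bash
cat >> h.py <<'E'
def wray(c,u,v):
    f=240/np.tan(np.radians(c["fovy"])/2); dx,dy=u-c["cx"],v-c["cy"]; r=np.hypot(dx,dy); t=r/f
    k=np.sin(t)/max(r,1e-9); return c["rotation"]@np.array([dx*k,dy*k,np.cos(t)])
def wplane(c,u,v,z):
    d=wray(c,u,v); return c["eye"]+d*(z-c["eye"][2])/d[2]
E
python3 - <<'E'
from h import *
c=cams.read_camera("wrist"); np.savez("wrist1.npz",**c); cv2.imwrite("pics/w1.png",c["image"]); print(c["fovy"],c["cx"],c["cy"],c["eye"],c["rotation"])
E
```

```text
65.70646984690485 316.8567326207067 242.49827393291395 [ 0.36278322 -0.0746296   0.3733684 ] [1.62881297e+02 9.67398804e-02 6.36603937e+01]
```

View pics/w1.png

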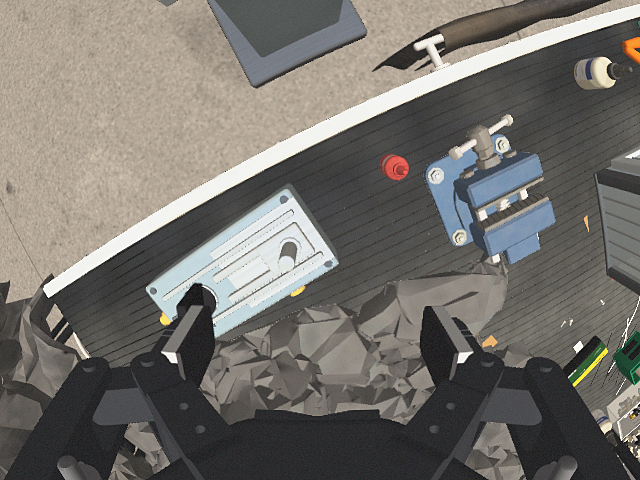

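Wrist view: regulator corners are about (148,290), (290,184) and (338,263). The stem is at (288,255). The knob, at (200,300), is partly hidden by a finger. The red bottle is at (396,167).

Run:
```python
from h import *
c=load("wrist1.npz")
for n,u,v,z in(("cA",290,184,.04),("cB",338,262,.04),("cC",148,290,.04),("stem?",291,246,.1),("stem?",284,264,.1),("stem foot",284,264,.057),("stem foot",291,246,.057),("red",396,167,.06),("oil",597,72,.05),("bar",200,292,.098)):
    print(n,wplane(c,u,v,z).round(4))
```

```text
cA [ 0.3942 -0.1179  0.04  ]
cB [ 0.481  -0.1112  0.04  ]
cC [ 0.4224 -0.3047  0.04  ]
stem? [ 0.4317 -0.1316  0.1   ]
stem? [ 0.4424 -0.1434  0.1   ]
stem foot [ 0.455  -0.1542  0.057 ]
stem foot [ 0.4426 -0.1405  0.057 ]
red [ 0.4186 -0.0275  0.06  ]
oil [0.4144 0.2269 0.05  ]
bar [ 0.4341 -0.2204  0.098 ]
```

Run:
```python
from h import *
c=load("wrist1.npz"); im=c["image"]
X,Y=np.meshgrid(np.arange(.36,.56,.0005),np.arange(-.36,-.08,.0005),indexing="ij")
# rectify onto plane z=.041
D=(np.stack([X,Y,np.full_like(X,.041)],-1)-c["eye"])@c["rotation"]
f=240/np.tan(np.radians(c["fovy"])/2); r=np.hypot(D[...,0],D[...,1]); t=np.arctan2(r,D[...,2])
mu=(c["cx"]+f*t*D[...,0]/r).astype(np.float32); mv=(c["cy"]+f*t*D[...,1]/r).astype(np.float32)
R=cv2.remap(im,mu,mv,1); R=R[::-1,::-1].copy()  # up=+x, left=+y
cv2.imwrite("pics/rect1.png",R)
seg=cv2.createLineSegmentDetector().detect(cv2.cvtColor(R,6))[0][:,0]
for s in seg:
    L=np.hypot(s[2]-s[0],s[3]-s[1]); a=-np.degrees(np.arctan2(s[3]-s[1],s[2]-s[0]))%180
    if L>45 and (a<25 or a>155): print(s.round(),L.round(),round(a,2))
```

```text
[558. 377.   1. 377.] 558.0 0.02
[408. 219. 341. 247.] 73.0 22.55
[178. 319. 449. 285.] 273.0 7.1
[148. 145.  62. 155.] 87.0 6.96
[ 85. 191. 349. 158.] 266.0 7.12
[296. 126. 170. 142.] 127.0 7.15
[298. 243. 103. 267.] 197.0 7.08
[292. 192. 187. 205.] 106.0 7.1
[368. 117. 320. 123.] 48.0 6.97
[186. 201. 293. 187.] 108.0 7.15
[352. 260.  95. 292.] 258.0 7.03
[102. 264. 299. 239.] 199.0 7.06
[ 98. 288. 427. 247.] 331.0 7.05
[346. 163. 287. 171.] 60.0 7.34
[ 77. 332. 180. 318.] 103.0 7.64
[401. 254. 353. 260.] 48.0 6.93
[288.  20. 374.  37.] 88.0 168.67
[124.  49. 186.  69.] 66.0 161.84
[22. 22. 80. 14.] 58.0 7.61
[136. 302. 276. 285.] 141.0 7.08
[558. 186. 462. 186.] 96.0 179.97
[157.  64. 112.  51.] 46.0 164.19
[379.  40. 311.  38.] 69.0 178.46
[321.  88. 372.  88.] 51.0 0.03
[469. 182. 558. 182.] 89.0 0.04
[158.  13. 103.  37.] 59.0 23.73
[483. 203. 536. 203.] 53.0 179.5
[536. 207. 484. 207.] 51.0 179.43
[453. 224. 537. 224.] 84.0 0.09
[438. 372. 493. 371.] 55.0 0.86
[402. 350. 463. 350.] 61.0 0.18
[478. 291. 433. 291.] 45.0 0.74
[453. 245. 527. 245.] 74.0 0.04
[524. 249. 453. 249.] 71.0 179.78
[451. 287. 511. 286.] 60.0 0.68
[34. 76. 82. 77.] 48.0 179.48
[503. 332. 437. 334.] 66.0 1.04
```

View pics/rect1.png

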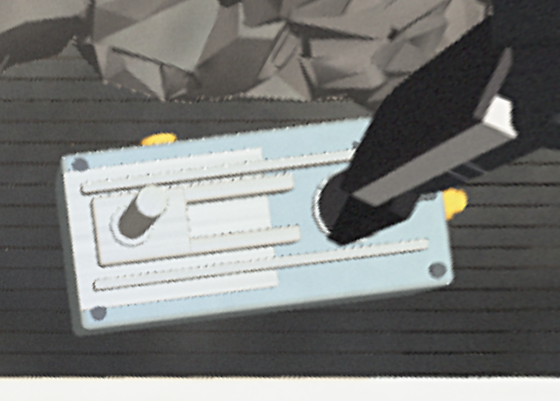

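Call:
send_rows([
  [[0,0,0,-0.72,-1,0.3,0],[0,0,0,-0.72,-1,0.3,0],[0,0,0,-0.72,-1,0.3,0],[0,0,0,-0.72,-1,0.3,0],[0,0,0,-0.72,-1,0.3,0]],
])

```text
time_s: 3.07
position: [0.4519, -0.2283, 0.1706]
eef_rot: [180.0, 0.0, 153.8]
ft_force: [-0.6, 0.3, 0.6]
width: 0.085
grasp_force: 0.0
```

Call:
send_rows([
  [[0,0,0,-0.74,-0.98,0.5,0],[0,0,0,0,0,0.5,0],[0,0,0,0,0,0,0],[0,0,0,0,0,0,0],[0,0,0,0,0,0,0]],
])

```text
time_s: 3.48
position: [0.4565, -0.2512, 0.1516]
eef_rot: [180.0, 0.0, 153.8]
ft_force: [-0.2, 0.3, 0.3]
width: 0.0858
grasp_force: 0.0
```

Run:
```python
from h import *
o=ctrl.observe(); print(o["time_s"],o["position"],o["eef_rot"])
c=cams.read_camera("wrist"); np.savez("wrist2.npz",**c); w=c["image"]
s=cam("side"); 
cv2.imwrite("pics/k2.png",np.hstack([w[150:480,120:500],cv2.resize(s["image"][270:435,220:420],(400,330))]))
```

```text
3.4833 [ 0.4565282  -0.25121087  0.15157099] [1.79991723e+02 3.08640876e-02 1.53829007e+02]
```

View pics/k2.png

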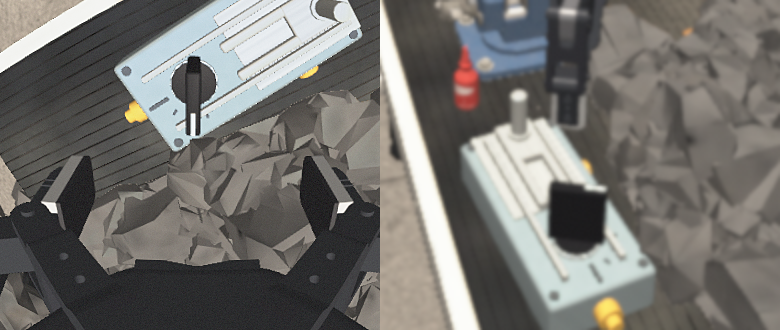

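The bar is parallel to the fingers and midway between them (column 193 in the crop), with its line end at (193,120). I'm descending to grip it.

Run:
```python
from h import *
c=load("wrist2.npz")
for u,v in((314,208),(313,225),(313,265),(312,284)): print(wplane(c,u,v,.098).round(4))
print(wplane(c,313,235,.048).round(4))
```

```text
[ 0.4295 -0.2404  0.098 ]
[ 0.439  -0.2458  0.098 ]
[ 0.4631 -0.2578  0.098 ]
[ 0.4749 -0.2644  0.098 ]
[ 0.4575 -0.2556  0.048 ]
```

Call:
send_rows([
  [[0,0,0,0,-0.12,0.6,0],[0,0,0,0,0,0.7,0],[0,0,0,0,0,0.7,0],[0,0,0,0,0,0.7,0],[0,0,0,0,0,0.7,0]],
])

```text
time_s: 4.0
position: [0.4548, -0.2541, 0.0807]
eef_rot: [180.0, -0.1, 153.8]
ft_force: [-0.4, -0.4, -0.7]
width: 0.0851
grasp_force: 0.0
```

Call:
send_rows([
  [[0,0,0,0,0,0.69,0.5],[0,0,0,0,0,0,1],[0,0,0,0,0,0,1],[0,0,0,0,0,0,1],[0,0,0,0,0,0,1]],
], newtons=40)

```text
time_s: 4.42
position: [0.4557, -0.2547, 0.07]
eef_rot: [-180.0, 0.1, 153.8]
ft_force: [0.7, -0.4, -0.4]
width: 0.0256
grasp_force: 0.0
```

Call:
send_rows([
  [[0,0,0,0,0,0,1],[0,0,0,0,0,0,1],[0,0,0,0,0,0,1],[0,0,0,0,0,0,1],[0,0,0,0,0,0,1]],
])

```text
time_s: 4.83
position: [0.4553, -0.2544, 0.0692]
eef_rot: [-180.0, 0.0, 153.8]
ft_force: [0.3, -1.4, 0.3]
width: 0.0
grasp_force: 0.0
```

Run:
```python
from h import *
o=ctrl.observe(); print(o)
c=cams.read_camera("wrist"); np.savez("wrist3.npz",**c); w=c["image"]
s=cam("side"); t=cam("top")
cv2.imwrite("pics/k3.png",np.hstack([w[150:480,120:500],cv2.resize(s["image"][270:435,220:420],(400,330))]))
```

```text
{'time_s': 4.8333, 'q': array([-3.19999376e+01, -8.89531060e+00,  1.10301462e+02, -7.71175038e-04,
        7.85847108e+01, -9.57690929e+01]), 'joint_velocities': array([ 0.0722059 ,  0.01987604,  0.08089677, -0.03156512, -0.10027615,
       -0.11601169]), 'effort': array([-3.41374916e-04, -4.71294808e+01, -6.03479934e+01, -3.14643357e-04,
        6.20762603e-05,  5.16515513e-05]), 'position': array([ 0.45527537, -0.25442289,  0.0692065 ]), 'eef_rot': array([-1.79998329e+02,  9.01566683e-03,  1.53769308e+02]), 'ft_force': array([ 0.3254747 , -1.44284396,  0.26869466]), 'ft_torque': array([-0.00196795,  0.05927911,  0.02917012]), 'grasp_force': 0.0, 'width': 6.665040158258999e-06}
```

View pics/k3.png

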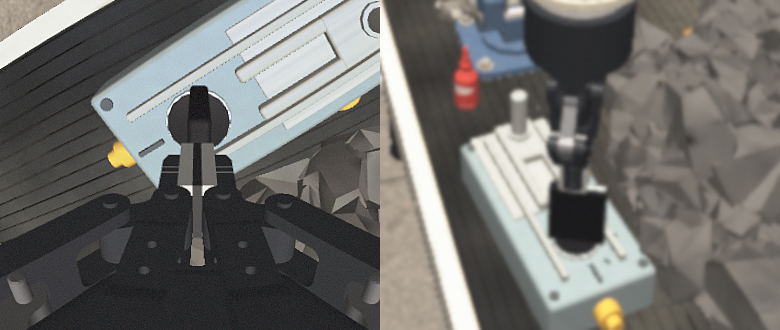

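The fingers read shut with no grip. The side view shows the fingers ending just at the bar's top edge. I'll check heights with depth.

Run:
```python
from h import *
s=cam("side"); P=cloud(s); im=s["image"]
# full px = 220+(x-380)/2, 270+y/2
for y in range(140,245,10):
    v=270+y//2; print(v,[(u,P[v,u].round(3).tolist(),im[v,u].tolist()) for u in (310,319,327)])
w=load("wrist3.npz"); 
for u,v in((320,240),(320,260),(318,290),(308,310),(330,310),(318,310),(318,340),(317,370)):
    d=w["depth"][v,u]; r=wray(w,u,v); cz=r@w["rotation"][:,2]; print(u,v,(w["eye"]+r*d/cz).round(4),w["image"][v,u])
```

```text
340 [(310, [0.428, -0.304, 0.194], [211, 216, 222]), (319, [0.439, -0.307, 0.194], [106, 105, 106]), (327, [0.527, -0.11, 0.001], [67, 73, 77])]
345 [(310, [0.427, -0.307, 0.188], [100, 101, 102]), (319, [0.437, -0.313, 0.191], [66, 63, 63]), (327, [0.522, -0.121, 0.0], [69, 75, 79])]
350 [(310, [0.432, -0.29, 0.163], [47, 46, 46]), (319, [0.441, -0.302, 0.171], [39, 37, 36]), (327, [0.518, -0.134, 0.001], [65, 71, 75])]
355 [(310, [0.445, -0.255, 0.119], [142, 148, 151]), (319, [0.454, -0.267, 0.127], [46, 44, 43]), (327, [0.514, -0.145, -0.001], [71, 78, 82])]
360 [(310, [0.445, -0.255, 0.109], [127, 131, 134]), (319, [0.455, -0.267, 0.117], [47, 46, 45]), (327, [0.495, -0.194, 0.038], [154, 159, 152])]
365 [(310, [0.445, -0.253, 0.097], [71, 72, 74]), (319, [0.457, -0.26, 0.1], [86, 89, 91]), (327, [0.47, -0.26, 0.097], [129, 135, 135])]
370 [(310, [0.445, -0.254, 0.087], [29, 27, 29]), (319, [0.458, -0.259, 0.088], [27, 25, 27]), (327, [0.469, -0.262, 0.089], [28, 26, 27])]
375 [(310, [0.446, -0.252, 0.075], [29, 28, 28]), (319, [0.459, -0.258, 0.077], [28, 27, 28]), (327, [0.469, -0.264, 0.08], [29, 27, 28])]
380 [(310, [0.447, -0.252, 0.064], [29, 27, 28]), (319, [0.459, -0.258, 0.067], [28, 26, 28]), (327, [0.469, -0.265, 0.071], [29, 27, 28])]
385 [(310, [0.447, -0.251, 0.053], [28, 26, 28]), (319, [0.459, -0.258, 0.056], [28, 27, 27]), (327, [0.47, -0.264, 0.059], [28, 27, 28])]
390 [(310, [0.445, -0.256, 0.048], [46, 43, 45]), (319, [0.459, -0.26, 0.048], [39, 36, 38]), (327, [0.47, -0.265, 0.05], [30, 28, 29])]
320 240 [ 0.4378 -0.2444  0.0549] [19 19 19]
320 260 [ 0.4379 -0.2447  0.0854] [28 30 31]
318 290 [ 0.446  -0.2497  0.0971] [58 54 57]
308 310 [ 0.4426 -0.2522  0.1193] [106 110 113]
330 310 [ 0.4459 -0.2448  0.1198] [103 107 109]
318 310 [ 0.4446 -0.249   0.1185] [42 43 40]
318 340 [ 0.4465 -0.25    0.1361] [84 84 88]
317 370 [ 0.4574 -0.2557  0.1365] [86 87 92]
```

Call:
send_rows([
  [[0,0,0,0,0,-0.5,1],[0,0,0,0,0,-0.5,1],[0,0,0,0,0,-0.5,1],[0,0,0,0,0,0,1],[0,0,0,0,0,0,1]],
])

```text
time_s: 5.45
position: [0.4557, -0.2547, 0.1002]
eef_rot: [-180.0, 0.1, 153.8]
ft_force: [-0.4, -0.1, -0.1]
width: -0.0001
grasp_force: 0.0
```

Run:
```python
from h import *
o=ctrl.observe(); print(o["position"])
s=cam("side"); P=cloud(s); im=s["image"]
for v in range(330,372,2):
    row=P[v,296:345]; k=(np.hypot(row[:,0]-.455,row[:,1]+.254)<.04)&(row[:,2]>.06)
    if k.any(): print(v,k.sum(),row[k].mean(0).round(3),row[k][:,2].min().round(3),im[v,296:345][k].mean(0).round())
```

```text
[ 0.45567843 -0.25466798  0.10024218]
330 3 [ 0.457 -0.281  0.184] 0.172 [51. 51. 52.]
332 3 [ 0.455 -0.285  0.185] 0.182 [68. 68. 69.]
334 17 [ 0.443 -0.28   0.181] 0.152 [53. 52. 51.]
336 17 [ 0.451 -0.267  0.164] 0.148 [65. 65. 65.]
338 17 [ 0.453 -0.263  0.156] 0.143 [81. 82. 83.]
340 16 [ 0.452 -0.263  0.153] 0.146 [82. 84. 84.]
342 16 [ 0.452 -0.264  0.149] 0.143 [83. 84. 84.]
344 16 [ 0.453 -0.263  0.144] 0.14 [82. 82. 83.]
346 16 [ 0.453 -0.263  0.141] 0.135 [82. 83. 84.]
348 14 [ 0.453 -0.262  0.137] 0.13 [ 95.  98. 100.]
360 9 [ 0.447 -0.244  0.098] 0.097 [149. 157. 160.]
362 25 [ 0.457 -0.251  0.098] 0.096 [111. 114. 114.]
364 29 [ 0.459 -0.256  0.098] 0.095 [108. 110. 110.]
366 29 [ 0.458 -0.258  0.096] 0.091 [49. 49. 50.]
368 28 [ 0.458 -0.259  0.092] 0.088 [32. 31. 32.]
370 30 [ 0.457 -0.258  0.088] 0.082 [36. 35. 36.]
```

Depth shows the real fingertips about 30 mm short of the reported TCP: tips at 0.130 with the TCP at 0.100. I'll lower all grips by 30 mm.

Call:
send_rows([
  [[0,0,0,0,0,0,0.3],[0,0,0,0,0,0,0.3],[0,0,0,0,0,0,0.3],[0,0,0,0,0,0.3,0.3],[0,0,0,0,0,0.6,0.3]],
])

```text
time_s: 5.92
position: [0.4557, -0.2547, 0.0815]
eef_rot: [-180.0, 0.1, 153.8]
ft_force: [0.3, -0.1, -0.3]
width: 0.0595
grasp_force: 0.0
```

Call:
send_rows([
  [[0,0,0,0,0,0.6,0.3],[0,0,0,0,0,0.6,0.3],[0,0,0,0,0,0.5,0.3],[0,0,0,0,0,0.5,0.3],[0,0,0,0,0,0,0.7]],
])

```text
time_s: 6.33
position: [0.4543, -0.2538, 0.0344]
eef_rot: [180.0, -0.2, 153.8]
ft_force: [-0.5, -0.0, -1.1]
width: 0.0489
grasp_force: 0.0
```

Call:
send_rows([
  [[0,0,0,0,0,0,1],[0,0,0,0,0,0,1],[0,0,0,0,0,0,1],[0,0,0,0,0,0,1],[0,0,0,0,0,0,1]],
], newtons=40)

```text
time_s: 6.75
position: [0.4559, -0.2541, 0.038]
eef_rot: [179.9, 0.1, 153.8]
ft_force: [2.3, 5.3, 2.8]
width: 0.009
grasp_force: 41.0
```

Call:
send_rows([
  [[0,0,0.5,0,0,0,1],[0,0,0.8,0,0,0,1],[0,0,0.8,0,0,0,1],[0,0,0.8,0,0,0,1],[0,0,0.8,0,0,0,1]],
])

```text
time_s: 7.17
position: [0.4562, -0.2535, 0.038]
eef_rot: [179.8, 0.0, 135.1]
ft_force: [5.5, 11.3, 2.4]
width: 0.0096
grasp_force: 41.0
```

Call:
send_rows([
  [[0,0,0.8,0,0,0,1],[0,0,0.8,0,0,0,1],[0,0,0.8,0,0,0,1],[0,0,0.8,0,0,0,1],[0,0,0.8,0,0,0,1]],
])

```text
time_s: 7.58
position: [0.4568, -0.253, 0.038]
eef_rot: [179.8, -0.0, 115.1]
ft_force: [12.5, 14.2, -0.0]
width: 0.0094
grasp_force: 40.6
```

Call:
send_rows([
  [[0,0,0.8,0,0,0,1],[0,0,0.8,0,0,0,1],[0,0,0.8,0,0,0,1],[0,0,0.8,0,0,0,1],[0,0,0.44,0,0,0,1]],
])

```text
time_s: 8.0
position: [0.4575, -0.2528, 0.038]
eef_rot: [179.7, -0.1, 96.9]
ft_force: [17.7, 16.4, -2.6]
width: 0.0091
grasp_force: 40.2
```

Call:
send_rows([
  [[0,0,0,0,0,0,1],[0,0,0,0,0,0,1],[0,0,0,0,0,0,1],[0,0,0,0,0,0,1],[0,0,0,0,0,0,1]],
])

```text
time_s: 8.42
position: [0.4575, -0.2528, 0.038]
eef_rot: [179.7, -0.1, 97.1]
ft_force: [18.2, 16.0, -2.2]
width: 0.0094
grasp_force: 40.3
```

Call:
send_rows([
  [[0,0,0,0,0,0,0.4],[0,0,0,0,0,0,0.4],[0,0,0,0,0,0,0.4],[0,0,0,0,0,0,0.4],[0,0,0,0.3,0,0,0.4]],
])

```text
time_s: 8.83
position: [0.4545, -0.249, 0.0373]
eef_rot: [180.0, 0.0, 97.0]
ft_force: [1.5, 0.7, 0.9]
width: 0.0513
grasp_force: 0.0
```

Call:
send_rows([
  [[0,0,0,0.6,-0.1,0,0.4],[0,0,0,0.6,0,0,0.4],[0,0,0,0.6,0,0,0.4],[0,0,0,0.4,0,0,0.4],[0,0,0,0,0,0,0.4]],
])

```text
time_s: 9.25
position: [0.447, -0.2033, 0.0372]
eef_rot: [180.0, 0.0, 97.2]
ft_force: [0.6, -0.2, 1.0]
width: 0.0509
grasp_force: 0.0
```

Run:
```python
from h import *
o=ctrl.observe(); print(o["position"],o["eef_rot"])
c=cams.read_camera("wrist"); np.savez("wrist4.npz",**c); w=c["image"]
s=cam("side"); 
cv2.imwrite("pics/k4.png",np.hstack([w[100:480,120:500],cv2.resize(s["image"][260:435,220:420],(400,380))]))
```

```text
[ 0.44697358 -0.20326279  0.03721315] [1.79984170e+02 3.10204102e-04 9.71570222e+01]
```

View pics/k4.png

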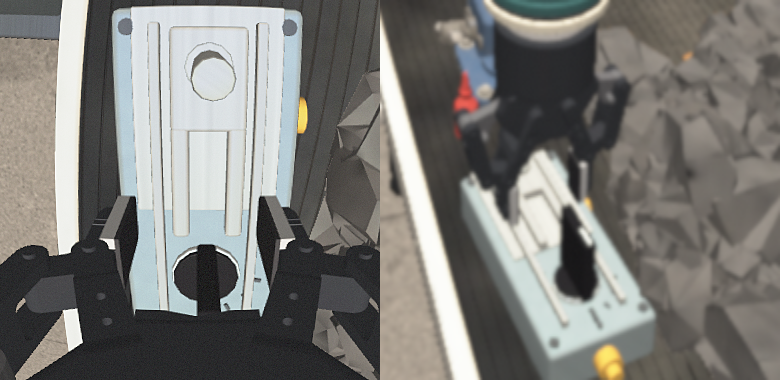

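The bar now lies along the track in both views. The stem top is at crop (213,75), so I'll compute its offset.

Run:
```python
from h import *
c=load("wrist4.npz"); o=ctrl.observe(); R=Ro.from_euler("xyz",o["eef_rot"],degrees=True).as_matrix()
for u,v,z in((333,177,.1),(328,164,.057)):
    p=wplane(c,u,v,z); print(p.round(4),(R.T@(p-o["position"])).round(4))
```

```text
[ 0.4429 -0.1412  0.1   ] [ 0.0634  0.0035 -0.0627]
[ 0.4426 -0.1412  0.057 ] [ 0.0635  0.0033 -0.0197]
```

Call:
send_rows([
  [[0,0,0,0.6,0.1,-0.05,0.4],[0,0,0,0.8,0.07,0,0.4],[0,0,0,0.8,0,0,0.4],[0,0,0,0.7,0,0,0.4],[0,0,0,0.28,0,0,0.4]],
])

```text
time_s: 9.77
position: [0.4425, -0.14, 0.0381]
eef_rot: [180.0, -0.0, 97.1]
ft_force: [0.5, -0.3, -0.2]
width: 0.0512
grasp_force: 0.0
```

Call:
send_rows([
  [[0,0,0,0,0,0,0.6],[0,0,0,0,0,0,1],[0,0,0,0,0,0,1],[0,0,0,0,0,0,1],[0,0,0,0,0,0,1]],
], newtons=40)

```text
time_s: 10.18
position: [0.4439, -0.1419, 0.0385]
eef_rot: [179.8, 0.0, 97.0]
ft_force: [9.9, 2.7, -1.9]
width: 0.013
grasp_force: 39.4
```

Call:
send_rows([
  [[0,0,0,-0.3,0,0,1],[0,0,0,-0.5,0,0,1],[0,0,0,-0.5,0,0,1],[0,0,0,-0.5,0,0,1],[0,0,0,0,0,0,1]],
])

```text
time_s: 10.6
position: [0.4485, -0.179, 0.0385]
eef_rot: [179.8, 0.0, 97.0]
ft_force: [12.6, 0.5, -2.4]
width: 0.0127
grasp_force: 39.4
```

Call:
send_rows([
  [[0,0,0,-0.3,0,0,1],[0,0,0,-0.3,0,0,1],[0,0,0,-0.15,0,0,1],[0,0,0,0,0,0,1],[0,0,0,0,0,0,1]],
])

```text
time_s: 11.02
position: [0.4503, -0.193, 0.0385]
eef_rot: [179.8, 0.0, 97.0]
ft_force: [11.7, 0.8, -2.4]
width: 0.0129
grasp_force: 39.5
```

Call:
send_rows([
  [[0,0,0,-0.05,0,0,1],[0,0,0,-0.05,0,0,1],[0,0,0,0,0,0,1],[0,0,0,0,0,0,1],[0,0,0,0,0,0,1]],
])

```text
time_s: 11.43
position: [0.4503, -0.1933, 0.0385]
eef_rot: [179.8, -0.2, 97.0]
ft_force: [9.4, 15.7, 2.7]
width: 0.013
grasp_force: 40.1
```

Call:
send_rows([
  [[0,0,0,0.02,0,0,0.2],[0,0,0,0,0,0,0.2],[0,0,0,0,0,0,0],[0,0,0,0,0,-0.3,0],[0,0,0,0,0,-0.7,0]],
])

```text
time_s: 11.85
position: [0.4482, -0.1936, 0.057]
eef_rot: [-179.9, -0.1, 97.0]
ft_force: [0.5, 1.3, 0.1]
width: 0.0728
grasp_force: 0.0
```

Call:
send_rows([
  [[0,0,0,0,0,-1,0],[0,0,0,0,0,-1,0],[0,0,0,0,0,-1,0],[0,0,0,0.3,0.1,-1,0],[0,0,0,0.7,0.3,-1,0]],
])

```text
time_s: 12.27
position: [0.4542, -0.1737, 0.1596]
eef_rot: [-180.0, 0.0, 97.0]
ft_force: [0.4, 0.4, 0.1]
width: 0.0854
grasp_force: 0.0
```

Call:
send_rows([
  [[0,0,0.4,1,0.33,-0.6,0],[0,0,0.4,1,0.33,-0.6,0],[0,0,0.4,1,0.33,-0.6,0],[0,0,0.4,1,0.33,-0.4,0],[0,0,0.4,1,0.33,0,0]],
])

```text
time_s: 12.68
position: [0.4827, -0.0707, 0.2046]
eef_rot: [179.8, 0.0, 86.9]
ft_force: [0.3, -0.5, 0.6]
width: 0.0855
grasp_force: 0.0
```

Call:
send_rows([
  [[0,0,0,1,0.33,0,0],[0,0,0,1,0.33,0,0],[0,0,0,1,0.33,0,0],[0,0,0,1,0.33,0,0],[0,0,0,1,0.33,0,0]],
])

```text
time_s: 13.1
position: [0.5205, 0.0276, 0.2026]
eef_rot: [180.0, 0.0, 87.1]
ft_force: [0.4, -0.9, -0.7]
width: 0.0856
grasp_force: 0.0
```

Call:
send_rows([
  [[0,0,0,1,0.33,0,0],[0,0,0,1,0.33,0,0],[0,0,0,1,0.33,0,0],[0,0,0,1,0.3,0,0],[0,0,0,1,0.3,0,0]],
])

```text
time_s: 13.52
position: [0.5574, 0.1258, 0.2025]
eef_rot: [180.0, 0.0, 87.1]
ft_force: [0.3, -0.2, 0.3]
width: 0.0849
grasp_force: 0.0
```

Call:
send_rows([
  [[0,0,0,1,0.3,0,0],[0,0,0,0.8,0.3,0,0],[0,0,0,0.4,0.2,0,0],[0,0,0,0,0,0,0],[0,0,0,0,0,0,0]],
])

```text
time_s: 13.93
position: [0.5753, 0.1679, 0.202]
eef_rot: [-180.0, 0.0, 87.1]
ft_force: [0.2, -1.0, -0.9]
width: 0.0854
grasp_force: 0.0
```

Run:
```python
from h import *
o=ctrl.observe(); print(o["position"],o["eef_rot"],o["q"])
c=cams.read_camera("wrist"); np.savez("wrist5.npz",**c); w=c["image"]; cv2.imwrite("pics/w5.png",w)
s=cams.read_camera("side"); np.savez("side5.npz",**s); cv2.imwrite("pics/s5.png",s["image"])
```

```text
[0.57533611 0.16786181 0.20199301] [-1.79973098e+02  2.33083496e-02  8.70876242e+01] [ 1.38345275e+01 -2.76549565e+00  9.21444441e+01 -1.45691270e-02
  9.06535285e+01  1.67467467e+01]
```

View pics/w5.png

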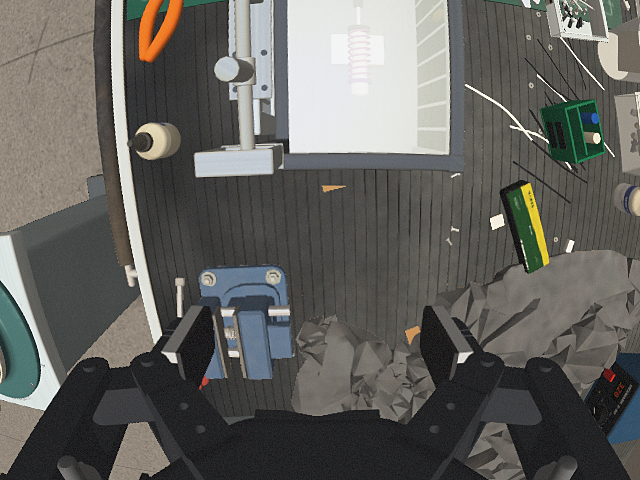

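The knob's top is at (229,69). The bolt rod runs along column ~245, the keeper is at (238,160), and the cage's latch-side edge runs from (283,163) to (462,163).

Run:
```python
from h import *
c=load("wrist5.npz"); o=ctrl.observe(); R=Ro.from_euler("xyz",o["eef_rot"],degrees=True).as_matrix()
d=c["depth"]
def P3(u,v):
    r=wray(c,u,v); return c["eye"]+r*d[v,u]/(r@c["rotation"][:,2])
for u,v in((228,68),(224,68),(234,70),(245,20),(245,100),(246,135),(200,160),(270,160),(238,160)): print(u,v,P3(u,v).round(4))
p=wplane(c,229,69,.188); print("knob",p.round(4),"tool",(R.T@(p-o["position"])).round(4))
a,b=wplane(c,285,168,.116),wplane(c,462,168,.116); print(a,b,np.degrees(np.arctan2(*(b-a)[[1,0]])))
g=cv2.cvtColor(c["image"],6)
seg=cv2.createLineSegmentDetector().detect(g)[0][:,0]
for q in seg:
    L=np.hypot(q[2]-q[0],q[3]-q[1])
    if L>40 and min(q[0],q[2])>220 and max(q[0],q[2])<470 and max(q[1],q[3])<180:
        z=.116; A,B=wplane(c,*q[:2],z),wplane(c,*q[2:],z); print(q.round(),np.degrees(np.arctan2(*(B-A)[[1,0]])).round(1)%180,A[:2].round(3),B[:2].round(3))
```

```text
228 68 [0.5351 0.2793 0.1873]
224 68 [0.533  0.2796 0.1874]
234 70 [0.5381 0.2779 0.1871]
245 20 [0.5375 0.3177 0.1459]
245 100 [0.5345 0.266  0.1425]
246 135 [0.5331 0.2438 0.1396]
200 160 [0.5139 0.2327 0.1787]
270 160 [0.5525 0.2295 0.1787]
238 160 [0.5352 0.2308 0.1784]
knob [0.5357 0.2786 0.188 ] tool [ 0.1091 -0.0452  0.0142]
[0.55440408 0.21868863 0.116     ] [0.68266476 0.2148395  0.116     ] -1.718942383761557
[287.   1. 289. 153.] 87.8 [0.562 0.339] [0.558 0.229]
[449. 152. 449.  28.] 87.9 [0.672 0.227] [0.676 0.318]
[228.   1. 228.  54.] 88.0 [0.521 0.344] [0.519 0.303]
[291. 152. 447. 153.] 177.9 [0.559 0.23 ] [0.671 0.226]
[274. 113. 273.   1.] 87.7 [0.549 0.258] [0.552 0.34 ]
[276. 168. 448. 168.] 178.2 [0.548 0.219] [0.672 0.215]
[237.  86. 240. 147.] 89.1 [0.524 0.279] [0.524 0.236]
[250.   6. 251.  56.] 89.4 [0.536 0.338] [0.536 0.3  ]
[236.   1. 236.  56.] 88.4 [0.526 0.344] [0.525 0.301]
[269. 149. 227. 151.] 178.2 [0.544 0.233] [0.514 0.234]
[247.  56. 247.   1.] 88.0 [0.532 0.3  ] [0.534 0.342]
[250. 132. 248.  86.] 88.0 [0.531 0.246] [0.532 0.279]
[269.  51. 269.   1.] 87.8 [0.548 0.302] [0.55 0.34]
[451.  38. 452. 153.] 88.1 [0.677 0.311] [0.675 0.226]
```

Call:
send_rows([
  [[0,0,-0.16,0.7,-0.35,0,0.3],[0,0,0,1,-0.4,0,0.4],[0,0,0,1,-0.4,0,0.4],[0,0,0,1,-0.4,0,0.4],[0,0,0,1,-0.4,0,0.4]],
])

```text
time_s: 14.45
position: [0.5397, 0.2635, 0.2025]
eef_rot: [180.0, -0.0, 87.8]
ft_force: [0.6, -0.4, -0.4]
width: 0.0515
grasp_force: 0.0
```

Call:
send_rows([
  [[0,0,0,0.6,-0.25,0,0.4],[0,0,0,0.1,0,0.3,0.4],[0,0,0,0,0,0.3,0.4],[0,0,0,0,0,0,0.4],[0,0,0,0,0,0,0.4]],
])

```text
time_s: 14.87
position: [0.5357, 0.2768, 0.1894]
eef_rot: [-180.0, 0.0, 87.8]
ft_force: [-0.7, 0.5, 0.8]
width: 0.051
grasp_force: 0.0
```

Run:
```python
from h import *
o=ctrl.observe(); R=Ro.from_euler("xyz",o["eef_rot"],degrees=True).as_matrix(); print(o["position"],o["eef_rot"])
for p in((.5357,.2786,.188),(.5357,.2786,.128)): print((R.T@(np.array(p)-o["position"])).round(4))
```

```text
[0.53572252 0.27679576 0.18941811] [-1.79952749e+02  3.90236845e-02  8.78192292e+01]
[ 0.0018 -0.0001  0.0014]
[ 0.0018 -0.      0.0614]
```

Call:
send_rows([
  [[0,0,0,0.08,0,0.7,0.4],[0,0,0,0,0,0.7,0.4],[0,0,0,0,0,0.7,0.4],[0,0,0,0,0,0.6,0.4],[0,0,0,0,0,0.4,0.4]],
])

```text
time_s: 15.28
position: [0.535, 0.279, 0.1254]
eef_rot: [-179.9, 0.1, 87.9]
ft_force: [0.7, 0.3, 0.7]
width: 0.0514
grasp_force: 0.0
```

Call:
send_rows([
  [[0,0,0,0,0,0,0.7],[0,0,0,0,0,0,1],[0,0,0,0,0,0,1],[0,0,0,0,0,0,1],[0,0,0,0,0,0,1]],
], newtons=50)

```text
time_s: 15.7
position: [0.5359, 0.2796, 0.1289]
eef_rot: [180.0, -0.0, 87.9]
ft_force: [-1.0, 0.6, 1.6]
width: 0.0122
grasp_force: 48.7
```

Call:
send_rows([
  [[0,0,0,0.01,0,-0.1,1],[0,0,0,0.03,0,-0.1,1],[0,0,0,0.03,0,-0.1,1],[0,0,0,0.03,0,-0.1,1],[0,0,0,0.03,0,-0.1,1]],
])

```text
time_s: 16.12
position: [0.5355, 0.2823, 0.1379]
eef_rot: [-180.0, -0.0, 87.9]
ft_force: [0.8, 6.4, -10.2]
width: 0.0128
grasp_force: 48.7
```

Call:
send_rows([
  [[0,0,0,0,0,0,1],[0,0,0,0,0,0,1],[0,0,0,0,0,0,1],[0,0,0,0,0,0,1],[0,0,0,0,0,0,1]],
])

```text
time_s: 16.53
position: [0.5356, 0.2825, 0.138]
eef_rot: [-180.0, -0.0, 87.9]
ft_force: [-0.0, 5.9, -7.6]
width: 0.0126
grasp_force: 48.7
```

Call:
send_rows([
  [[0,0,0,0.1,0,0,1],[0,0,0,0.1,0,0,1],[0,0,0,0.1,0,0,1],[0,0,0,0.1,0,0,1],[0,0,0,0.1,0,0,1]],
])

```text
time_s: 16.95
position: [0.5361, 0.2922, 0.1381]
eef_rot: [-180.0, 0.0, 87.9]
ft_force: [-1.5, -1.5, -6.2]
width: 0.0124
grasp_force: 49.0
```

Call:
send_rows([
  [[0,0,0,0.2,0,0,1],[0,0,0,0.2,0,0,1],[0,0,0,0.2,0,0,1],[0,0,0,0.2,0,0,1],[0,0,0,0.1,0,0,1]],
])

```text
time_s: 17.37
position: [0.5368, 0.3106, 0.1381]
eef_rot: [180.0, -0.0, 87.9]
ft_force: [-2.7, -1.0, -5.2]
width: 0.0123
grasp_force: 49.0
```

Call:
send_rows([
  [[0,0,0,0.1,0,0,1],[0,0,0,0.05,0,0,1],[0,0,0,0,0,0,1],[0,0,0,0,0,0,1],[0,0,0,0,0,0,1]],
])

```text
time_s: 17.78
position: [0.5369, 0.3131, 0.138]
eef_rot: [-180.0, -0.0, 87.9]
ft_force: [-1.3, 1.0, -6.8]
width: 0.0128
grasp_force: 49.0
```

Call:
send_rows([
  [[0,0,0.2,0,-0.09,0,1],[0,0,0.4,0.003,-0.18,0,1],[0,0,0.4,0.003,-0.18,0,1],[0,0,0.4,0.003,-0.18,0,1],[0,0,0.4,0.003,-0.18,0,1]],
])

```text
time_s: 18.2
position: [0.5208, 0.3147, 0.1382]
eef_rot: [180.0, -0.0, 78.7]
ft_force: [0.7, 0.5, -6.7]
width: 0.0123
grasp_force: 48.9
```

Run:
```python
from h import *
o=ctrl.observe(); p=o["position"]; H=np.array([.5408,.4167]); d=p[:2]-H
print(np.hypot(*d),-92.1-np.degrees(np.arctan2(d[1],d[0])),o["ft_force"],o["ft_torque"],o["eef_rot"])
```

```text
0.1039042179321081 9.00898707311707 [ 0.70727665  0.47750346 -6.74037359] [-0.25905488 -0.12624324  0.1267585 ] [ 1.79968783e+02 -5.70312004e-03  7.87080241e+01]
```

Call:
send_rows([
  [[0,0,0.4,0.003,-0.18,0,1],[0,0,0.4,0.003,-0.18,0,1],[0,0,0.4,0.003,-0.18,0,1],[0,0,0.4,0.003,-0.18,0,1],[0,0,0.4,0.003,-0.18,0,1]],
])

```text
time_s: 18.62
position: [0.5036, 0.3196, 0.1383]
eef_rot: [180.0, -0.0, 68.7]
ft_force: [1.9, -0.8, -5.2]
width: 0.0123
grasp_force: 49.0
```

Call:
send_rows([
  [[0,0,0.2,0,-0.09,0,1],[0,0,0,0,0,0,1],[0,0,0,0,0,0,1],[0,0,0,0,0,0,1],[0,0,0,0,0,0,1]],
])

```text
time_s: 19.03
position: [0.5021, 0.3204, 0.1382]
eef_rot: [180.0, -0.0, 67.9]
ft_force: [3.9, -2.0, -3.8]
width: 0.0121
grasp_force: 49.1
```

Run:
```python
from h import *
o=ctrl.observe(); p=o["position"]; H=np.array([.5408,.4167]); d=p[:2]-H
print(np.hypot(*d),-92.1-np.degrees(np.arctan2(d[1],d[0])),o["ft_force"],o["eef_rot"],o["grasp_force"])
f=lambda i,w,h:cv2.resize(i,(w,h))
t=cam("top")["image"]; s=cam("side")["image"]
cv2.imwrite("pics/end.png",np.hstack([f(t[160:320,150:350],400,320),f(s[150:430,190:400],400,533)[:320] if 0 else f(s[140:450,170:430],400,320)]))
```

```text
0.10380725615050514 19.763160787728324 [ 3.93976153 -1.9747962  -3.84786244] [ 1.79981159e+02 -9.06936208e-03  6.78808017e+01] 49.13844645023346
```

View pics/end.png

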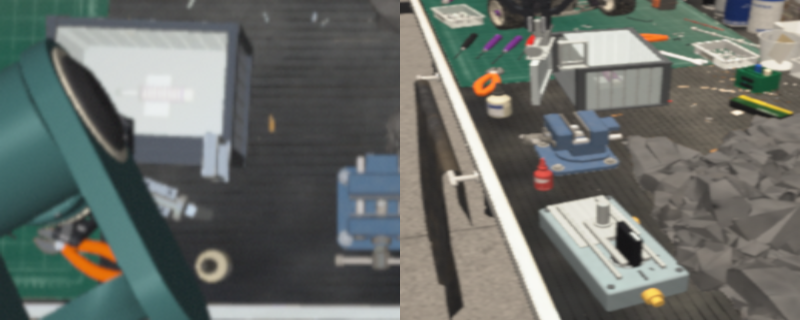

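The gate is ajar at about 20° with the knob still gripped, the lock is home over the aligned bar, and both bottles are standing. I'm handing in the job.

```bash
python3 -c "
from plant import ctrl
print(ctrl.close_job())"
```

```text
the job is handed in; nothing more can be done
None
```

I handed the job in at about 19 s, but the hand-in gave no verdict: the pressure knob points at its mark, the lock is home, the bolt is drawn back about 30 mm, and the gate is held open at about 20° with the bolt's knob still gripped; both bottles are still standing.

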